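Open the button-cell safety jar

TASK

Open the child-resistant jar of button cells: press its winged cap down, turn it anticlockwise while it is pressed, and take it off without forcing it. Then set the cap down gently in the shallow tray, standing flat on its skirt with the wing up, let go, and leave the meter, the mouse and the battery where they are.

Things in the scene. Friction and masses are not known exactly. Their poses are not given: they have to be found in the camera images.
- cap_center (a point): Centre of the loose white cap, on its axis, 27 mm above its lower edge. Cap 68 mm across, 54 mm high, about 70 g: round ribbed skirt, flat top 26 mm above the lower edge, and upright on it a straight wing 60 mm long, 16 mm thick, 28 mm high. x runs along the wing, y across its thickness, z up. A spring inside pushes it up: 6 N at rest, 11 N when 5 mm down, 14 N at the hard stop 8 mm down.
- cap_wing (a point): Middle of the wing, 13 mm above cap_center. Two lugs inside lock the cap. Unpressed, turning either way only drags an idling collar round (slips at 0.2 N m) and never opens it. Held down over 5 mm (12 to 20 N on the cap) it turns freely anticlockwise from above (+ about z): a catch notch 60 degrees on, where it springs up if let go (good for a regrasp), and at 120 degrees (+-7) an end wall.
- jar_mouth (a point): Centre of the neck's rim, 114 mm above the table. At the end wall the cap, let up, springs up 2 to 3 mm and lifts straight off with almost no pull; anywhere else a pull of 5 N or more does not lift it. Ease back about 5 degrees from the wall first, or it rubs there. Let up between notches the cap stays down; press again. White neck 56 mm across; the cap must rise 30 mm to clear it.
- jar: Clear round jar of steel button cells, 86 mm across, fixed in a plywood cradle 120 x 120 x 24 mm screwed to the table. Origin at the centre of the cradle's underside, on the jar's axis, z up. Shoulder at 86 mm. With the cap locked, its lower edge is at 100 mm, its flat top at 126 mm, the wing's top at 154 mm, and the wing lies along the jar's x axis.
- cap: The same cap; origin at the centre of its lower edge, axes as cap_center.
- tray: White shallow open tray, 170 (x) x 130 (y) x 18 mm high, 4 mm walls and floor, empty, fixed to the table. Origin at the centre of its underside, z up.
- meter: Bystander: black multimeter lying flat, 150 x 75 x 34 mm. Origin at the centre of its underside.
- mouse: Bystander: black computer mouse, about 100 x 60 x 36 mm. Origin at the centre of its underside.
- battery: Bystander: 9 V block battery standing upright, 27 x 18 x 48 mm. Origin at the centre of its underside.
Things that resemble listed ones, but are neither listed nor needed, are in the scene too. There is more than one size of the cap; the job needs the smaller. Of the things that look like the tray, the larger one is meant.

How it is judged:
On the way, in this order (a step that is already met when the one before it is completed fails the run):
1. the cap is pressed down on the jar by at least 4 mm (z of cap_center in the frame of jar below 0.123 m and horizontal distance between cap_center and jar below 0.006 m), for 0.1 s.
2. the cap is lifted clear above the neck (z of cap_center in the frame of jar above 0.155 m), for 0.1 s.
At the end, for the whole second after the job is handed in: The cap stands upright, wing up (tilt under 0.1 rad), at rest on the tray's floor inside the walls, its centre 27 to 35 mm above the tray's underside and within 55 mm (x) and 35 mm (y) of the tray's centre, and is let go (x of cap_center in the frame of tray between -0.055 and 0.055 m and y of cap_center in the frame of tray between -0.035 and 0.035 m and z of cap_center in the frame of tray between 0.027 and 0.035 m and angle between cap_center's own z axis and vertical below 0.1 rad and linear speed of cap below 0.02 m/s); the robot touches nothing.
It fails at once if the cap is forced: more than 80 N between cap and jar (contact force between cap and jar above 80 N).
It fails at once if the cap is dropped: faster than 0.6 m/s while no finger touches it (linear speed of cap above 0.6 m/s and contact force between the fingers and cap below 0.05 N).
It fails at once if the meter is moved by more than 30 mm (distance of meter from where it was at the start of the episode above 0.03 m).
It fails at once if the mouse is moved by more than 30 mm (distance of mouse from where it was at the start of the episode above 0.03 m).
It fails at once if the battery is moved by more than 30 mm or knocked over (distance of battery from where it was at the start of the episode above 0.03 m or angle between battery's own z axis and vertical above 0.5 rad).
It also fails if it takes over 64 s, if anything falls off the work surface, if the arm or the gripper's body presses on something with over 40 N, if the wrist force passes 120 N, or if a joint passes its speed limit or range.

ROBOT

A 6-joint arm with a two-finger parallel gripper is mounted at the origin on the work surface. World frame = base frame: x ahead of the robot, y to its left, z up, the work surface at z = 0. Lengths are in m, angles in rad, forces in N, time in s.
With the tool pointing down it reaches from about 0.35 to 0.85 m from the base axis. Payload 8.1 kg.
Tool frame: the origin (TCP) lies between the finger pads; the fingertips stand 8 mm ahead of it and the grasp point (between the pads) lies 11 mm behind it (robot.tip_reach is the y of the fingertips in the tool frame, in m); y points along the fingers, z is the direction in which the jaws open and shut, and the axes are right-handed (so a half turn about y gives the same grasp; the last joint's range is limited). The gripper opens to 93 mm and grips with 3 to 60 N. Pads are 15 mm wide; open, the fingers measure 128 mm over their backs; the gripper's body (75 mm by 188 mm) begins 65 mm behind the grasp point.
Start: joints at [1.117, 0.13, 1.488, -0, 1.523, -0.085], TCP at [0.216, 0.56, 0.227] pointing down, gripper open.
Joint ranges: [-2.96, 2.96], [-0.89, 2.26], [0.02, 2.5], [-1.34, 4.48], [0, 2.73], [-2.66, 2.66]. Speed limits (rad/s): [2.39, 2.39, 2.79, 3.14, 3.14, 3.14].

INTERFACE

Orientations are given as a rotation vector (axis times angle).
In Python, from plant import robot gives the robot as it stands.
- The arm moves only by the tool carry_out, never from a script. Its argument "increments" is a list of rows, each an object with "linear": the shift along the tool's x, y, z in m, a list of three; "yaw": the turn about the tool's y in rad. A call has 1 to 5 rows; each row is the pose to reach, as a shift and turn from the pose measured when the call began, along the tool's axes at that moment; what a row does not reach only later rows make up. A row lasts 1/8 s, in which the tool goes at most 62.5 mm and 10.7 degrees, less where a joint would pass 70% of its speed; a pose out of reach is approached as far as the arm can. A call with a gripper value outside its range is refused whole. "gripper" is the opening, from 0 (shut) to 1 (fully open), set as the call begins (left out, the last holds). The fingers move at their own pace and stop on an object; "newtons" is the grip in N (left out, the last holds). Time passes only in rows, so rows that repeat a pose let the fingers close. It gives the time, the measured TCP pose, the force and the opening at its end, in the units of the state.
- robot.read_state(): the state, without advancing time (a new reading comes with each control period).
- robot.read_camera(name): name is "scene" or "top" or "wrist"; returns the picture (400x640x3 uint8, blue, green, red); there is no depth.
- robot.camera_params(name): a dict with "fov_y" (degrees; the focal length in pixels is half the picture's height over the tangent of half this angle, whatever the lens; pixels are square), "cx", "cy" (the principal point, pixels), "k1" (the pictures are not rectified: a ray, as slopes to the right and down, at radius r is drawn at 1 + k1 r^2 times it, then the intrinsics apply), "R" (3x3) and "t" (3): a world point X has camera coordinates R X + t. Camera axes: x right, y down, z forward; pixel columns grow to the right and rows downward; lengths in m; the calibration is good to about 2 mm. A picture is of the moment at which its call begins: read the wrist's pose just before it. camera_params takes no time and is no camera call; for the wrist camera it gives the pose at the moment of the call.
- robot.close_job(): hands the job in, once; it reports no verdict.
The state is a dict: "t": time; "q": joint angles; "dq": joint speeds; "joint_torque": joint torques, N m; "tool_pos": TCP position; "orientation": TCP orientation; "force": force on the tool from outside, world axes, zero at the start; "wrist_torque": the same for the moment, N m; "opening": finger opening in m.
Only numpy, scipy, OpenCV 4.12 (cv2) and the standard library are available. Lean on these libraries where they do the work, as an engineer would, in place of code of your own. Each camera call takes 0.05 s, during which the arm holds its last target.

## Working session

There is one attempt and no reset: what is moved stays moved. The work goes in short steps, Python scripts to look and compute and a tool call to move; the robot and the scene stay as the last step left them, time stands still between calls to the robot, and variables do not carry over. Pictures are saved under pics/ and viewed, and the job is handed in when it is done.

Besides the shell and the picture viewer there is one more tool, called after "Call:" in YAML: its name, and indented under it one key for each argument. carry_out: Moves the arm, as the interface text tells. Its arguments: {"type":"object","properties":{"increments":{"type":"array","items":{"type":"object","properties":{"linear":{"type":"array","items":{"type":"number"}},"yaw":{"type":"number"}}}},"gripper":{"type":"number"},"newtons":{"type":"number"}},"required":["increments"]}

```bash
ls; mkdir -p pics
python3 - <<'E'
from plant import robot
import cv2
print(robot.read_state())
for n in ("scene","top","wrist"):
    p=robot.camera_params(n); print(n,p)
    cv2.imwrite(f"pics/{n}0.png",robot.read_camera(n))
E
```

```text
pics
{'t': 0.0, 'q': array([ 1.11658398e+00,  1.31168611e-01,  1.48931766e+00, -2.25482381e-05,
        1.52300503e+00, -8.54101514e-02]), 'dq': array([-0.00232691,  0.00011579, -0.00074935, -0.00216245,  0.0008546 ,
       -0.00051789]), 'joint_torque': array([ 5.99482446e-04, -5.59860349e+01, -4.91753483e+01,  7.66844326e-02,
        3.54435341e-02, -1.63542622e-04]), 'tool_pos': array([0.21603689, 0.55913689, 0.22556192]), 'orientation': array([-1.55319939,  0.28981394, -0.28904934]), 'force': array([-1.21429337,  1.01294046, -0.03989092]), 'wrist_torque': array([0.01291223, 0.02132362, 0.00577635]), 'opening': 0.09302753314314309}
scene {'fov_y': 42.42195851402887, 'cx': 318.97026239451753, 'cy': 202.91225461590943, 'k1': -0.10174611803592667, 'R': array([[-0.38835962,  0.92144145, -0.0110661 ],
       [ 0.70249402,  0.28826535, -0.65069597],
       [-0.59638826, -0.26047791, -0.75925773]]), 't': array([ 0.22233808, -0.29716291,  1.3711081 ])}
top {'fov_y': 53.85363402563237, 'cx': 322.3108966340758, 'cy': 197.62245444562203, 'k1': -0.0055341246692141265, 'R': array([[-0.10117376, -0.9948596 , -0.00427135],
       [-0.9739341 ,  0.09992002, -0.20363779],
       [ 0.2030178 , -0.01644278, -0.97903698]]), 't': array([0.04065557, 0.52759484, 0.76397755])}
wrist {'fov_y': 64.33637202148816, 'cx': 316.7902868123248, 'cy': 197.21575598470355, 'k1': -0.019919433273637717, 'R': array([[ 0.36033262,  0.93282183, -0.00195988],
       [ 0.89755478, -0.34613578,  0.27310336],
       [ 0.25407839, -0.10016715, -0.9619827 ]]), 't': array([-0.59933482, -0.03176581,  0.38980109])}
```

View pics/scene0.png

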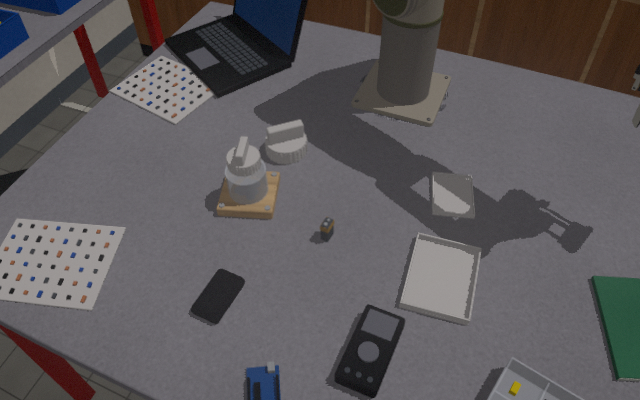

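View pics/top0.png

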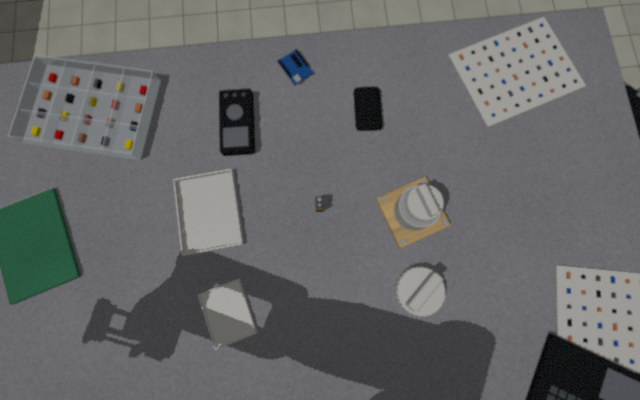

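View pics/wrist0.png

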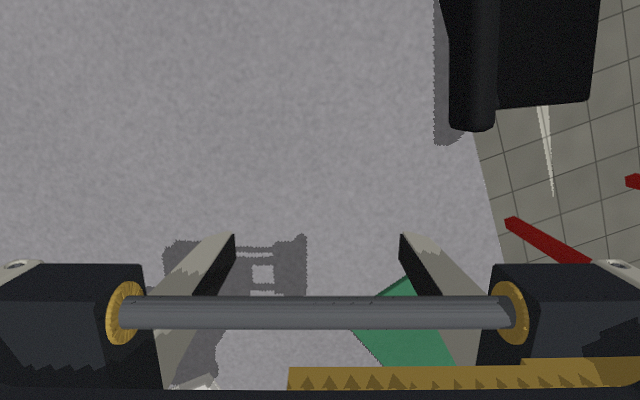

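Scene: the cradle with the jar is at about (248,185) in scene and (415,210) in top. The caps are one on the jar at top (422,203) and one loose on the table at top (421,291). The trays are one at top (209,212) and one at top (228,312). The battery is at (320,203), the mouse at (368,108) and the meter at (237,122). Next I'll enlarge these to confirm which ones are meant.

```bash
cat > h.py <<'E'
import numpy as np, cv2
from plant import robot
def K(p):
    f=200/np.tan(np.radians(p['fov_y'])/2); return np.array([[f,0,p['cx']],[0,f,p['cy']],[0,0,1.]])
def dist(p): return np.array([p['k1'],0,0,0.])
def proj(p,X):
    X=np.atleast_2d(np.asarray(X,float)); return cv2.projectPoints(X,cv2.Rodrigues(p['R'])[0],p['t'],K(p),dist(p))[0][:,0]
def ray(p,uv):
    uv=np.asarray(uv,float).reshape(-1,1,2); n=cv2.undistortPoints(uv,K(p),dist(p))[:,0]
    d=np.c_[n,np.ones(len(n))]@p['R']; return -p['R'].T@p['t'], d
def plane(p,uv,z):
    c,d=ray(p,uv); s=(z-c[2])/d[:,2]; return c+s[:,None]*d
def tri(ps,uvs):
    A=[];b=[]
    for p,uv in zip(ps,uvs):
        c,d=ray(p,[uv]); d=d[0]/np.linalg.norm(d[0]); M=np.eye(3)-np.outer(d,d); A.append(M); b.append(M@c)
    return np.linalg.lstsq(np.vstack(A),np.hstack(b),rcond=None)[0]
E
python3 - <<'E'
import cv2,numpy as np
t=cv2.imread('pics/top0.png'); s=cv2.imread('pics/scene0.png')
a=cv2.resize(t[165:325,360:470],None,fx=3.6,fy=3.6,interpolation=cv2.INTER_CUBIC)
b=cv2.resize(s[110:230,205:320],(396,413),interpolation=cv2.INTER_CUBIC)
c=np.zeros((576,800,3),np.uint8); c[:a.shape[0],:396]=a[:576]; c[:413,400:796]=b
cv2.imwrite('pics/cropA.png',c)
d=cv2.resize(t[155:355,160:270],None,fx=2.9,fy=2.9,interpolation=cv2.INTER_CUBIC)
cv2.imwrite('pics/cropB.png',d)
E
```

```text
(no output)
```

View pics/cropA.png

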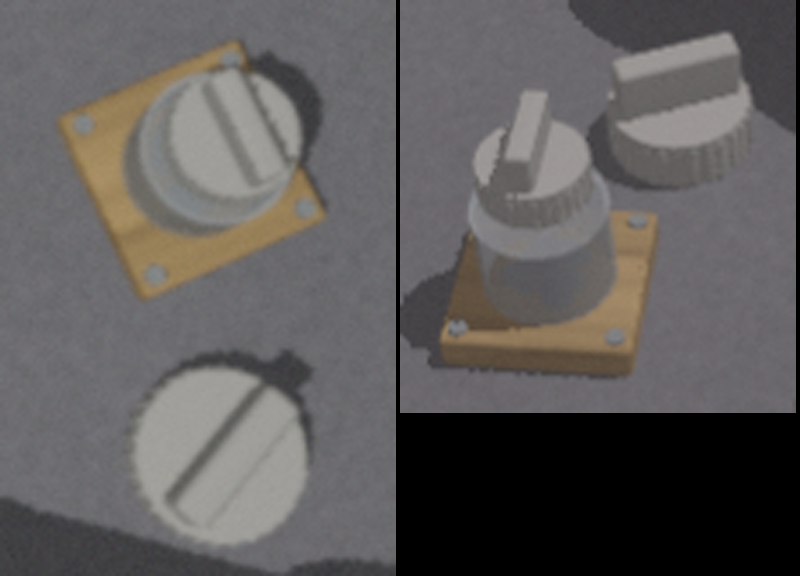

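View pics/cropB.png

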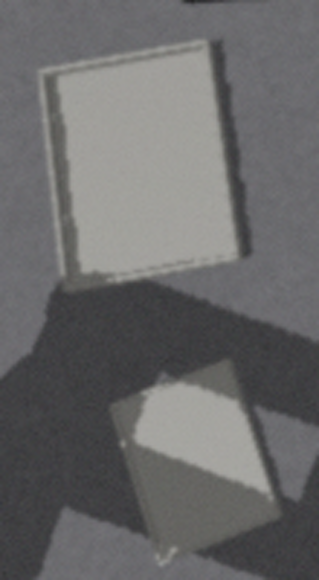

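The crop settles it. The cap on the jar is clearly smaller than the loose one (about 36 px against 48 px across, even though it is nearer the camera), so it is the one to use. The tray meant is the larger, at top (209,212).

Run:
```python
from h import *
P={n:robot.camera_params(n) for n in ('top','scene')}
t=cv2.imread('pics/top0.png'); s=cv2.imread('pics/scene0.png')
def wood(im,box):
    x0,y0,x1,y1=box
    hsv=cv2.cvtColor(im,cv2.COLOR_BGR2HSV); m=((hsv[...,1]>70)&(hsv[...,0]>8)&(hsv[...,0]<30)&(hsv[...,2]>60)).astype(np.uint8)
    M=np.zeros_like(m); M[y0:y1,x0:x1]=m[y0:y1,x0:x1]; return M
m=wood(t,(365,165,465,260)); pts=np.argwhere(m)[:,::-1].astype(np.float32)
r=cv2.minAreaRect(pts); box=cv2.boxPoints(r)
print('cradle top box',box.round(1).tolist())
W=plane(P['top'],box,0.024); print(W.round(4)); print('centre',W.mean(0).round(4),'sides',np.linalg.norm(np.diff(W,axis=0),axis=1).round(4))
e=W[1]-W[0]; print('edge ang',np.degrees(np.arctan2(e[1],e[0])))
# tray
g=cv2.cvtColor(t,cv2.COLOR_BGR2GRAY); hsv=cv2.cvtColor(t,cv2.COLOR_BGR2HSV)
M=np.zeros_like(g); M[160:258,165:250]=(g[160:258,165:250]>125); 
cs,_=cv2.findContours(M,cv2.RETR_EXTERNAL,cv2.CHAIN_APPROX_NONE); c=max(cs,key=cv2.contourArea)
r=cv2.minAreaRect(c); b=cv2.boxPoints(r); print('tray box',b.round(1).tolist())
W=plane(P['top'],b,0.012); print(W.round(4),W.mean(0).round(4),np.linalg.norm(np.diff(W,axis=0),axis=1).round(4))
for a,bb in ((0,1),(1,2)):
  e=W[bb]-W[a]; print('ang',np.degrees(np.arctan2(e[1],e[0])))
cv2.imwrite('pics/topcap.png',cv2.resize(t[180:230,395:450],None,fx=10,fy=10,interpolation=cv2.INTER_CUBIC))
cv2.imwrite('pics/scenecap.png',cv2.resize(s[130:185,220:270],None,fx=10,fy=10,interpolation=cv2.INTER_CUBIC))
```

```text
cradle top box [[374.70001220703125, 197.8000030517578], [426.79998779296875, 173.8000030517578], [450.3999938964844, 225.0], [398.29998779296875, 249.0]]
[[ 0.5233 -0.126   0.024 ]
 [ 0.5649 -0.2459  0.024 ]
 [ 0.4485 -0.2783  0.024 ]
 [ 0.4094 -0.1612  0.024 ]]
centre [ 0.4865 -0.2028  0.024 ] sides [0.1269 0.1208 0.1235]
edge ang -70.8846703392752
tray box [[169.6999969482422, 177.0], [230.8000030517578, 168.1999969482422], [242.10000610351562, 245.3000030517578], [180.89999389648438, 254.1999969482422]]
[[0.6187 0.3182 0.012 ]
 [0.6252 0.1819 0.012 ]
 [0.4517 0.1672 0.012 ]
 [0.446  0.2982 0.012 ]] [0.5354 0.2414 0.012 ] [0.1364 0.1741 0.131 ]
ang -87.26275555355652
ang -175.1771079634603
```

View pics/topcap.png

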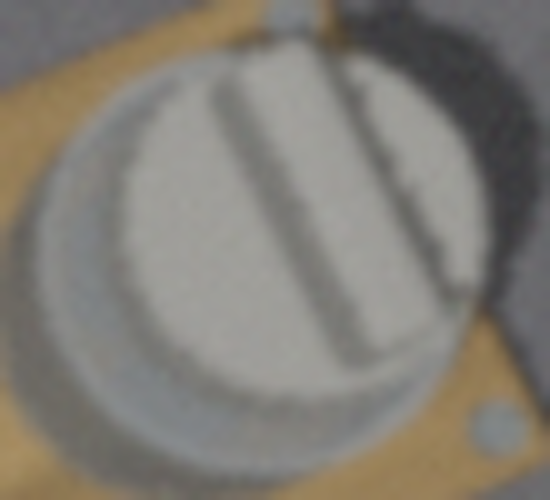

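View pics/scenecap.png

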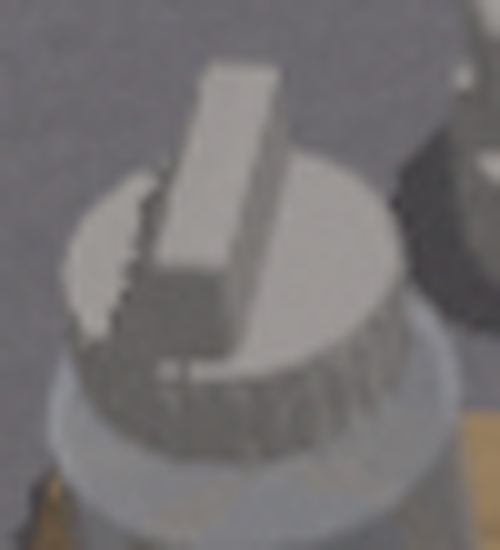

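Run:
```python
from h import *
P={n:robot.camera_params(n) for n in ('top','scene')}
cv=lambda a,o:(np.array(a,float)+.5)/10-.5+np.array(o)
T=cv([(240,80),(318,50),(447,310),(367,362)],(395,180)); S=cv([(205,66),(280,66),(235,268),(160,262)],(220,130))
for n,U in (('top',T),('scene',S)):
    W=plane(P[n],U,0.154); print(n,W.round(4).tolist(),'c',W.mean(0).round(4),'sides',np.linalg.norm(np.diff(W,axis=0),axis=1).round(4))
    e=(W[2]+W[3]-W[0]-W[1]); print('wing ang',np.degrees(np.arctan2(e[1],e[0])).round(1))
print('tri c',tri([P['top'],P['scene']],[T.mean(0),S.mean(0)]).round(4))
# flat top disc at z=.126: top crop edges
# tray corners at inner/outer rim, scene & top
s=cv2.imread('pics/scene0.png'); t=cv2.imread('pics/top0.png')
a=cv2.resize(t[160:262,165:252],None,fx=4.5,fy=4.5,interpolation=cv2.INTER_CUBIC); b=cv2.resize(s[228:330,392:490],None,fx=4,fy=4,interpolation=cv2.INTER_CUBIC)
c=np.zeros((480,800,3),np.uint8); c[:a.shape[0],:a.shape[1]]=a; c[:b.shape[0],400:400+b.shape[1]]=b; cv2.imwrite('pics/trays.png',c)
st=robot.read_state(); R=cv2.Rodrigues(st['orientation'])[0]; print(R.round(3))
```

```text
top [[0.5091, -0.1884, 0.154], [0.5132, -0.2035, 0.154], [0.4631, -0.2192, 0.154], [0.4551, -0.2033, 0.154]] c [ 0.4851 -0.2036  0.154 ] sides [0.0156 0.0526 0.0177]
wing ang -163.6
scene [[0.4631, -0.2169, 0.154], [0.4574, -0.2028, 0.154], [0.5123, -0.1833, 0.154], [0.5163, -0.1977, 0.154]] c [ 0.4873 -0.2002  0.154 ] sides [0.0152 0.0582 0.015 ]
wing ang 19.7
tri c [ 0.485  -0.2033  0.1509]
[[ 0.933 -0.001  0.361]
 [-0.361 -0.001  0.933]
 [-0.    -1.    -0.001]]
```

View pics/trays.png

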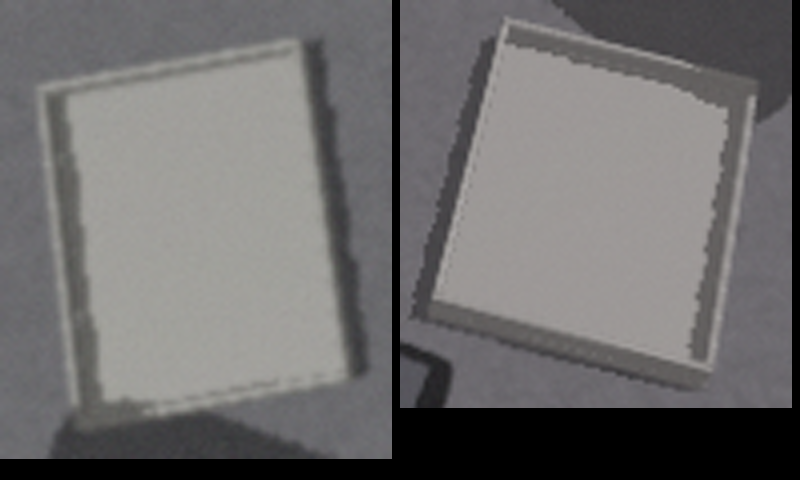

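```bash
cat >> h.py <<'E'
def go(target,heading_deg):
    st=robot.read_state(); R=cv2.Rodrigues(np.array(st['orientation']))[0]
    d=R.T@(np.array(target)-st['tool_pos']); h=np.degrees(np.arctan2(R[1,2],R[0,2])); dy=-((heading_deg-h+180)%360-180)
    print('t',round(st['t'],2),'pos',st['tool_pos'].round(4),'h',h.round(2),'tooly',R[:,1].round(4),'F',st['force'].round(2),'M',st['wrist_torque'].round(2),'open',round(st['opening'],4),'q',st['q'].round(2))
    print('  linear',d.round(4),'yaw',np.radians(dy).round(3))
E
python3 - <<'E'
from h import *
P={n:robot.camera_params(n) for n in ('top','scene')}
T=np.array([(38,88),(303,40),(350,380),(78,430)])/4.5+np.array([165,160])-.4
S=np.array([(505-400,18),(758-400,85),(712-400,370),(430-400,305)])/4+np.array([392,228])-.4
for n,U in (('top',T),('scene',S)):
    W=plane(P[n],U,0.018); print(n,W.round(3).tolist(),'c',W.mean(0).round(4),'sides',np.linalg.norm(np.diff(W,axis=0),axis=1).round(4))
for n,uv in (('battery',(320,203)),('loosecap',(421,291)),('meter',(237,122)),('mouse',(368,108))): print(n,plane(P['top'],[uv],0.03).round(3))
go((0.45,0.2,0.26),0); go((0.486,-0.2025,0.26),-72)
E
```

```text
top [[0.611, 0.309, 0.018], [0.622, 0.178, 0.018], [0.454, 0.165, 0.018], [0.443, 0.294, 0.018]] c [0.5327 0.2365 0.018 ] sides [0.1309 0.1691 0.1291]
scene [[0.455, 0.169, 0.018], [0.448, 0.297, 0.018], [0.612, 0.31, 0.018], [0.627, 0.182, 0.018]] c [0.5355 0.2396 0.018 ] sides [0.129  0.1647 0.1289]
battery [[ 0.523 -0.007  0.03 ]]
loosecap [[ 0.32  -0.194  0.03 ]]
meter [[0.725 0.159 0.03 ]]
mouse [[ 0.728 -0.137  0.03 ]]
t 0.15 pos [0.2161 0.5593 0.2258] h 68.87 tooly [-6.0e-04 -1.3e-03 -1.0e+00] F [ 0.83 -0.53  0.24] M [ 0.01 -0.03 -0.03] open 0.0928 q [ 1.12  0.13  1.49 -0.    1.52 -0.09]
  linear [ 0.3477 -0.0339 -0.2508] yaw 1.202
t 0.15 pos [0.2161 0.5593 0.2258] h 68.87 tooly [-6.0e-04 -1.3e-03 -1.0e+00] F [ 0.83 -0.53  0.24] M [ 0.01 -0.03 -0.03] open 0.0928 q [ 1.12  0.13  1.49 -0.    1.52 -0.09]
  linear [ 0.5264 -0.0334 -0.6133] yaw 2.459
```

Call:
carry_out:
  increments:
    - {"linear": [0.07, -0.01, -0.05], "yaw": 0.18}
    - {"linear": [0.12, -0.02, -0.08], "yaw": 0.36}
    - {"linear": [0.17, -0.03, -0.12], "yaw": 0.54}
    - {"linear": [0.22, -0.034, -0.155], "yaw": 0.72}
    - {"linear": [0.265, -0.034, -0.19], "yaw": 0.9}
  gripper: 0.5

```text
t: 0.78
tool_pos: [0.3873, 0.2986, 0.2601]
orientation: [-1.335, 0.988, -0.989]
force: [1.9, 0.1, -0.3]
opening: 0.0486
```

```bash
python3 -c "
from h import *
go((0.486,-0.2025,0.26),-72)"
```

```text
t 0.78 pos [0.3873 0.2986 0.2601] h 16.98 tooly [ 3.e-04 -8.e-04 -1.e+00] F [ 1.94  0.07 -0.29] M [-0.06  0.02 -0.02] open 0.0486 q [ 0.55 -0.19  1.74 -0.    1.59  0.26]
  linear [ 5.081e-01  5.000e-04 -5.190e-02] yaw 1.553
```

Call:
carry_out:
  increments:
    - {"linear": [0.06, 0, -0.005], "yaw": 0.18}
    - {"linear": [0.12, 0, -0.01], "yaw": 0.36}
    - {"linear": [0.18, 0, -0.015], "yaw": 0.54}
    - {"linear": [0.24, 0, -0.02], "yaw": 0.72}
    - {"linear": [0.3, 0, -0.03], "yaw": 0.9}

```text
t: 1.4
tool_pos: [0.4461, 0.0009, 0.2602]
orientation: [-0.856, 1.642, -1.643]
force: [0.2, 0.2, -0.5]
opening: 0.0466
```

```bash
python3 -c "
from h import *
go((0.486,-0.2025,0.26),-72)"
```

```text
t 1.4 pos [0.4461 0.0009 0.2602] h -34.92 tooly [ 5.e-04 -8.e-04 -1.e+00] F [ 0.19  0.16 -0.53] M [-0.03  0.06  0.01] open 0.0466 q [-0.11 -0.31  1.84 -0.    1.61  0.5 ]
  linear [0.144  0.0004 0.1491] yaw 0.647
```

Call:
carry_out:
  increments:
    - {"linear": [0.04, 0, 0.04], "yaw": 0.18}
    - {"linear": [0.08, 0, 0.08], "yaw": 0.36}
    - {"linear": [0.12, 0, 0.12], "yaw": 0.54}
    - {"linear": [0.144, 0, 0.149], "yaw": 0.647}
    - {"linear": [0.144, 0, 0.149], "yaw": 0.647}

```text
t: 2.02
tool_pos: [0.4856, -0.2046, 0.2596]
orientation: [-0.322, 2.054, -2.055]
force: [0.1, 0.2, -0.2]
opening: 0.0463
```

Run:
```python
from h import *
go((0.486,-0.2025,0.26),-72)
p=robot.camera_params('wrist'); im=robot.read_camera('wrist'); cv2.imwrite('pics/w1.png',im)
print(proj(p,[(0.486,-0.2025,0.154),(0.486,-0.2025,0.126)]))
import json; np.savez('w1.npz',**{k:np.array(v) for k,v in p.items()})
```

```text
t 2.02 pos [ 0.4856 -0.2046  0.2596] h -72.22 tooly [-8.e-04 -5.e-04 -1.e+00] F [ 0.13  0.18 -0.24] M [-0.01  0.18  0.01] open 0.0463 q [-0.5  -0.08  1.64 -0.    1.58  0.76]
  linear [-0.0011 -0.0004 -0.0019] yaw -0.004
[[314.80100389 197.58355685]
 [314.9794541  189.36970388]]
```

View pics/w1.png

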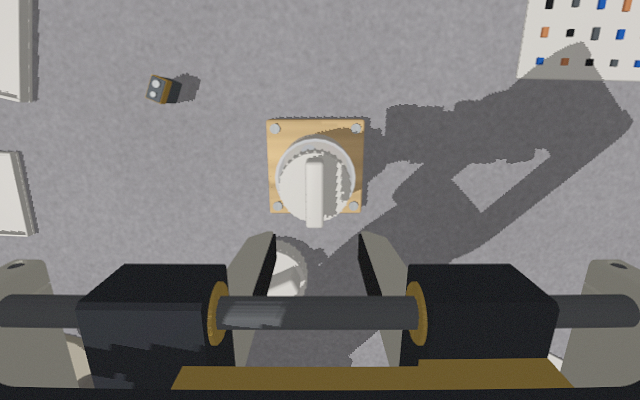

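Wrist view: the cap's wing stands vertical in the picture at about (315,193), square to the jaws. The battery is at (162,89). I'll enlarge it to refine the position.

Run:
```python
import cv2
im=cv2.imread('pics/w1.png'); cv2.imwrite('pics/w1c.png',cv2.resize(im[110:240,255:375],None,fx=4.5,fy=4.5,interpolation=cv2.INTER_CUBIC))
```

```text
(no output)
```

View pics/w1c.png

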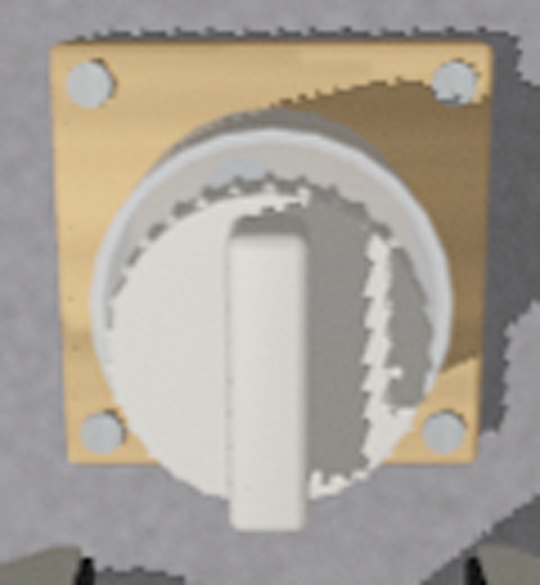

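Run:
```python
from h import *
z=np.load('w1.npz'); p={k:(z[k] if z[k].ndim else float(z[k])) for k in z}
f=lambda a:(np.array(a,float)+.5)/4.5-.5+np.array([255,110])
for nm,a,h in (('wing',[(229,236),(306,236),(306,529),(231,530)],.154),('cradle',[(51,44),(493,44),(477,462),(70,464)],.024)):
    W=plane(p,f(a),h); e=W[2]+W[3]-W[0]-W[1]
    print(nm,W.mean(0).round(4),np.linalg.norm(np.diff(W,axis=0),axis=1).round(4),np.degrees(np.arctan2(e[1],e[0])))
```

```text
wing [ 0.4875 -0.2015  0.154 ] [0.0142 0.0579 0.0147] -162.15664998920275
cradle [ 0.4872 -0.2018  0.024 ] [0.118  0.1176 0.1177] -162.09362744671503
```

```bash
python3 -c "
from h import *
go((0.487,-0.202,0.137),-72.1)"
```

```text
t 2.08 pos [ 0.4855 -0.2031  0.2597] h -72.05 tooly [-8.e-04  1.e-04 -1.e+00] F [-0.15  0.68 -0.21] M [ 0.    0.13 -0.01] open 0.0465 q [-0.49 -0.08  1.64 -0.    1.58  0.76]
  linear [-0.0019  0.1227 -0.0005] yaw 0.001
```

Call:
carry_out:
  increments:
    - {"linear": [-0.002, 0.03, 0], "yaw": 0}
    - {"linear": [-0.002, 0.06, 0], "yaw": 0}
    - {"linear": [-0.002, 0.085, 0], "yaw": 0}
    - {"linear": [-0.002, 0.1, 0], "yaw": 0}
    - {"linear": [-0.002, 0.105, 0], "yaw": 0}

```text
t: 2.7
tool_pos: [0.487, -0.2014, 0.154]
orientation: [-0.327, 2.053, -2.051]
force: [0.1, -0.9, 0.0]
opening: 0.0466
```

Run:
```python
from h import *
go((0.487,-0.202,0.1365),-72.1)
cv2.imwrite('pics/s2.png',cv2.resize(robot.read_camera('scene')[60:220,180:340],None,fx=3.5,fy=3.5))
```

```text
t 2.7 pos [ 0.487  -0.2014  0.154 ] h -71.97 tooly [-1.8e-03  8.0e-04 -1.0e+00] F [ 0.08 -0.87  0.02] M [ 0.02  0.12 -0.03] open 0.0466 q [-0.49 -0.02  1.78 -0.    1.39  0.77]
  linear [0.0001 0.0175 0.0006] yaw 0.002
```

View pics/s2.png

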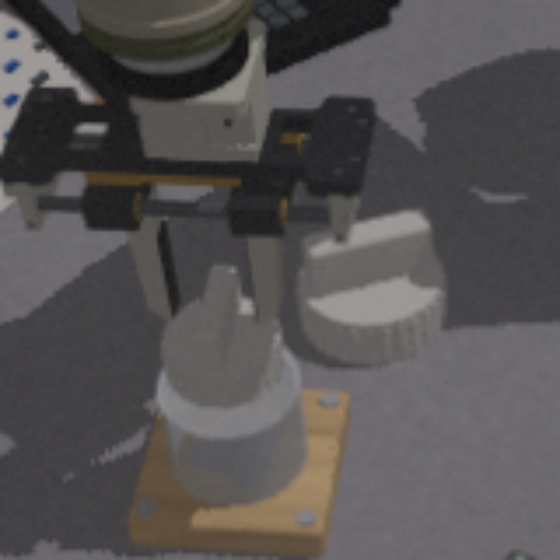

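The fingers straddle the wing at about crop (220,290). Next I'll go down until the tips nearly touch the flat top, then grip.

Call:
carry_out:
  increments:
    - {"linear": [0, 0.008, 0.0005], "yaw": 0}
    - {"linear": [0, 0.014, 0.0005], "yaw": 0}
    - {"linear": [0, 0.0175, 0.0005], "yaw": 0}
    - {"linear": [0, 0.0175, 0.0005], "yaw": 0}

```text
t: 3.25
tool_pos: [0.4871, -0.2022, 0.1363]
orientation: [-0.327, 2.054, -2.051]
force: [0.3, 0.0, 0.2]
opening: 0.047
```

Call:
carry_out:
  increments:
    - {"linear": [0, 0, 0], "yaw": 0}
    - {"linear": [0, 0, 0], "yaw": 0}
    - {"linear": [0, 0, 0], "yaw": 0}
    - {"linear": [0, 0, 0], "yaw": 0}
  gripper: 0.1
  newtons: 35

```text
t: 3.75
tool_pos: [0.4872, -0.2023, 0.1365]
orientation: [-0.327, 2.053, -2.052]
force: [0.2, 0.3, 0.6]
opening: 0.016
```

```bash
python3 -c "
from h import *
go((0.487,-0.202,0.1295),-72.1)"
```

```text
t 3.75 pos [ 0.4872 -0.2023  0.1365] h -72.0 tooly [-1.6e-03  5.0e-04 -1.0e+00] F [0.21 0.33 0.58] M [-0.11  0.11 -0.02] open 0.016 q [-0.49 -0.    1.79 -0.    1.35  0.77]
  linear [ 0.0001  0.007  -0.0004] yaw 0.002
```

Gripped at 16.0 mm, which matches the wing thickness. Pressing now.

Call:
carry_out:
  increments:
    - {"linear": [0, 0.002, 0], "yaw": 0}
    - {"linear": [0, 0.004, 0], "yaw": 0}
    - {"linear": [0, 0.0055, 0], "yaw": 0}
    - {"linear": [0, 0.0055, 0], "yaw": 0}

```text
t: 4.25
tool_pos: [0.4874, -0.2024, 0.1321]
orientation: [-0.326, 2.053, -2.052]
force: [-4.8, 1.7, 9.4]
opening: 0.0158
```

```bash
python3 -c "
from h import *
go((0.487,-0.202,0.1295),-72.1)"
```

```text
t 4.25 pos [ 0.4874 -0.2024  0.1321] h -72.0 tooly [-1.e-03  2.e-04 -1.e+00] F [-4.79  1.68  9.39] M [ 0.31  0.87 -0.06] open 0.0158 q [-0.49  0.    1.8  -0.    1.34  0.77]
  linear [ 0.0002  0.0026 -0.0005] yaw 0.002
```

Call:
carry_out:
  increments:
    - {"linear": [0.0, 0.0025, 0], "yaw": 0}
    - {"linear": [0, 0.0035, 0], "yaw": 0}
    - {"linear": [0, 0.0035, 0], "yaw": 0}

```text
t: 4.62
tool_pos: [0.4874, -0.2024, 0.1298]
orientation: [-0.326, 2.052, -2.052]
force: [-5.4, 2.5, 10.9]
opening: 0.0158
```

```bash
python3 -c "
from h import *
go((0.487,-0.202,0.1295),-72.1)"
```

```text
t 4.62 pos [ 0.4874 -0.2024  0.1298] h -71.99 tooly [-9.e-04  1.e-04 -1.e+00] F [-5.36  2.46 10.91] M [ 0.47  1.18 -0.07] open 0.0158 q [-0.49  0.    1.8  -0.    1.34  0.77]
  linear [ 0.0003  0.0003 -0.0005] yaw 0.002
```

Call:
carry_out:
  increments:
    - {"linear": [0.0004, 0.002, -0.0004], "yaw": 0}
    - {"linear": [0.0004, 0.002, -0.0004], "yaw": -0.08}
    - {"linear": [0.0004, 0.002, -0.0004], "yaw": -0.2}
    - {"linear": [0.0004, 0.002, -0.0004], "yaw": -0.32}

```text
t: 5.12
tool_pos: [0.4884, -0.2028, 0.13]
orientation: [-0.611, 1.852, -1.857]
force: [0.5, 0.6, 10.7]
opening: 0.016
```

```bash
python3 -c "
from h import *
go((0.487,-0.202,0.1295),-72.1+120)"
```

```text
t 5.12 pos [ 0.4884 -0.2028  0.13  ] h -53.44 tooly [ 0.0028 -0.0015 -1.    ] F [ 0.48  0.65 10.74] M [ 0.14  0.29 -0.04] open 0.016 q [-0.49  0.    1.8   0.    1.33  0.44]
  linear [ 0.0007  0.0005 -0.0015] yaw -1.769
```

Call:
carry_out:
  increments:
    - {"linear": [0, 0.0025, 0], "yaw": -0.1}
    - {"linear": [0, 0.0025, 0], "yaw": -0.23}
    - {"linear": [0, 0.0025, 0], "yaw": -0.36}
    - {"linear": [0, 0.0025, 0], "yaw": -0.49}
    - {"linear": [0, 0.0025, 0], "yaw": -0.6}

```text
t: 5.75
tool_pos: [0.4889, -0.2025, 0.129]
orientation: [-1.033, 1.444, -1.449]
force: [-4.0, 3.6, 11.1]
opening: 0.0159
```

```bash
python3 -c "
from h import *
go((0.487,-0.202,0.1295),-72.1+120)"
```

```text
t 5.75 pos [ 0.4889 -0.2025  0.129 ] h -18.83 tooly [ 0.0039 -0.0012 -1.    ] F [-3.99  3.58 11.12] M [ 0.65  0.99 -0.15] open 0.0159 q [-0.49  0.    1.8   0.    1.33 -0.16]
  linear [ 0.0002 -0.0005 -0.002 ] yaw -1.165
```

Call:
carry_out:
  increments:
    - {"linear": [-0.0003, 0.0015, -0.001], "yaw": -0.1}
    - {"linear": [-0.0003, 0.0015, -0.001], "yaw": -0.23}
    - {"linear": [-0.0003, 0.0015, -0.001], "yaw": -0.36}
    - {"linear": [-0.0003, 0.0015, -0.001], "yaw": -0.49}
    - {"linear": [-0.0003, 0.0015, -0.001], "yaw": -0.6}

```text
t: 6.38
tool_pos: [0.4886, -0.2021, 0.1292]
orientation: [-1.325, 1.0, -1.008]
force: [-4.2, 2.6, 12.1]
opening: 0.0158
```

```bash
python3 -c "
from h import *
go((0.487,-0.202,0.1295),-72.1+120)
p=robot.camera_params('top');s=robot.read_camera('scene');cv2.imwrite('pics/s3.png',cv2.resize(s[60:220,180:340],None,fx=3.5,fy=3.5))"
```

```text
t 6.38 pos [ 0.4886 -0.2021  0.1292] h 15.77 tooly [ 0.005  -0.0018 -1.    ] F [-4.17  2.58 12.15] M [ 0.48  1.01 -0.22] open 0.0158 q [-0.49  0.    1.8   0.    1.33 -0.77]
  linear [-0.0005 -0.0003 -0.0015] yaw -0.561
```

View pics/s3.png

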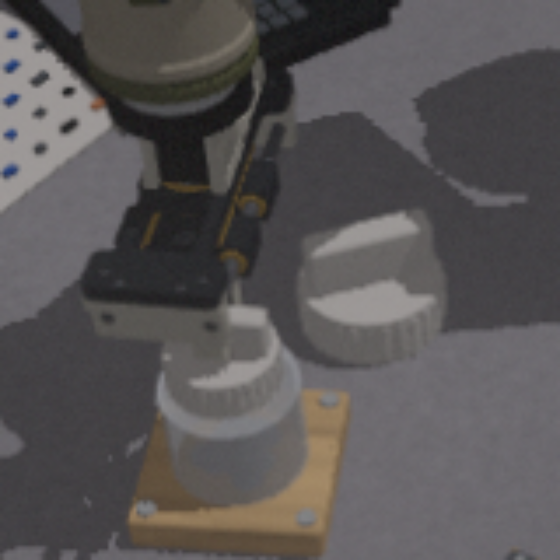

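The wing has turned with the tool, to about 88°. I'll carry on towards the wall, more slowly near the end.

Call:
carry_out:
  increments:
    - {"linear": [-0.0001, 0.0015, -0.0008], "yaw": -0.08}
    - {"linear": [-0.0001, 0.0015, -0.0008], "yaw": -0.18}
    - {"linear": [-0.0001, 0.0015, -0.0008], "yaw": -0.28}
    - {"linear": [-0.0001, 0.0015, -0.0008], "yaw": -0.38}

```text
t: 6.92
tool_pos: [0.4884, -0.2021, 0.1293]
orientation: [-1.451, 0.702, -0.713]
force: [-3.7, 2.3, 11.4]
opening: 0.0159
```

```bash
python3 -c "
from h import *
go((0.487,-0.202,0.1295),-72.1+120)"
```

```text
t 6.92 pos [ 0.4884 -0.2021  0.1293] h 38.05 tooly [ 0.0065 -0.002  -1.    ] F [-3.73  2.29 11.39] M [ 0.46  0.83 -0.1 ] open 0.0159 q [-0.49 -0.    1.81  0.    1.33 -1.15]
  linear [-0.0009 -0.0002 -0.001 ] yaw -0.172
```

Call:
carry_out:
  increments:
    - {"linear": [-0.0003, 0.0015, -0.0006], "yaw": -0.06}
    - {"linear": [-0.0003, 0.0015, -0.0006], "yaw": -0.12}
    - {"linear": [-0.0003, 0.0015, -0.0006], "yaw": -0.17}

```text
t: 7.3
tool_pos: [0.4883, -0.2023, 0.1294]
orientation: [-1.493, 0.568, -0.581]
force: [-4.5, 2.7, 11.2]
opening: 0.016
```

```bash
python3 -c "
from h import *
go((0.487,-0.202,0.1295),-72.1+120)"
```

```text
t 7.3 pos [ 0.4883 -0.2023  0.1294] h 47.89 tooly [ 0.0078 -0.0023 -1.    ] F [-4.52  2.74 11.19] M [ 0.56  0.89 -0.15] open 0.016 q [-0.49 -0.    1.81  0.    1.33 -1.33]
  linear [-0.0011 -0.0001 -0.0006] yaw -0.0
```

Call:
carry_out:
  increments:
    - {"linear": [-0.0003, 0.0015, -0.0003], "yaw": -0.04}
    - {"linear": [-0.0003, 0.0015, -0.0003], "yaw": -0.08}
    - {"linear": [-0.0003, 0.0015, -0.0003], "yaw": -0.09}

```text
t: 7.68
tool_pos: [0.4882, -0.2023, 0.1294]
orientation: [-1.511, 0.497, -0.511]
force: [-4.1, 2.9, 11.7]
opening: 0.0158
```

```bash
python3 -c "
from h import *
go((0.487,-0.202,0.1295),-72.1+120)"
```

```text
t 7.67 pos [ 0.4882 -0.2023  0.1294] h 53.09 tooly [ 0.0087 -0.0025 -1.    ] F [-4.08  2.94 11.72] M [ 0.54  1.04 -0.17] open 0.0158 q [-0.49 -0.    1.81  0.    1.33 -1.42]
  linear [-0.0012 -0.0001 -0.0005] yaw 0.091
```

Call:
carry_out:
  increments:
    - {"linear": [-0.0003, 0.0015, -0.0003], "yaw": -0.03}
    - {"linear": [-0.0003, 0.0015, -0.0003], "yaw": -0.06}
    - {"linear": [-0.0003, 0.0015, -0.0003], "yaw": -0.07}

```text
t: 8.05
tool_pos: [0.4882, -0.2028, 0.1295]
orientation: [-1.524, 0.441, -0.458]
force: [-3.3, 1.3, 11.7]
opening: 0.0156
```

```bash
python3 -c "
from h import *
go((0.487,-0.202,0.1295),-72.1+120)
s=robot.read_camera('scene');cv2.imwrite('pics/s4.png',cv2.resize(s[60:220,180:340],None,fx=3.5,fy=3.5))"
```

```text
t 8.05 pos [ 0.4882 -0.2028  0.1295] h 57.12 tooly [ 0.0097 -0.0034 -0.9999] F [-3.34  1.32 11.71] M [ 0.14  1.04 -0.31] open 0.0156 q [-0.49 -0.    1.81  0.    1.33 -1.49]
  linear [-0.0014 -0.      0.    ] yaw 0.161
```

View pics/s4.png

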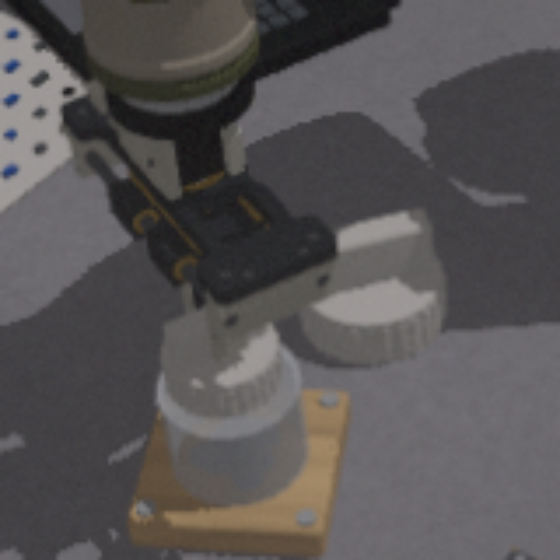

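Torque rose to 0.31 N m and the pads twisted slightly (opening 15.6 mm), so this is the end wall. I'll ease back about 6° and then let it up.

Call:
carry_out:
  increments:
    - {"linear": [-0.0003, 0.0012, 0], "yaw": 0.05}
    - {"linear": [-0.0003, 0.0012, 0], "yaw": 0.1}
    - {"linear": [-0.0003, 0.0012, 0], "yaw": 0.11}

```text
t: 8.48
tool_pos: [0.4879, -0.2033, 0.1297]
orientation: [-1.505, 0.527, -0.544]
force: [-6.3, -0.6, 11.3]
opening: 0.016
```

```bash
python3 -c "
from h import *
go((0.487,-0.202,0.1295),-72.1+120)"
```

```text
t 8.47 pos [ 0.4879 -0.2033  0.1297] h 50.79 tooly [ 0.0098 -0.0048 -0.9999] F [-6.33 -0.62 11.26] M [-0.04  1.3   0.12] open 0.016 q [-0.49 -0.01  1.81  0.    1.33 -1.38]
  linear [-0.0015  0.0002  0.0004] yaw 0.05
```

Call:
carry_out:
  increments:
    - {"linear": [-0.0008, -0.002, -0.0008], "yaw": 0}
    - {"linear": [-0.0008, -0.004, -0.0008], "yaw": 0}
    - {"linear": [-0.0008, -0.006, -0.0008], "yaw": 0}
    - {"linear": [-0.0008, -0.007, -0.0008], "yaw": 0}
    - {"linear": [-0.0008, -0.007, -0.0008], "yaw": 0}

```text
t: 9.1
tool_pos: [0.4873, -0.2034, 0.1372]
orientation: [-1.505, 0.526, -0.545]
force: [2.8, 2.0, 5.6]
opening: 0.0158
```

```bash
python3 -c "
from h import *
go((0.487,-0.202,0.18),-72.1+120)"
```

```text
t 9.1 pos [ 0.4873 -0.2034  0.1372] h 50.79 tooly [ 0.0111 -0.0051 -0.9999] F [2.83 1.98 5.58] M [ 0.33 -0.44 -0.03] open 0.0158 q [-0.49 -0.02  1.81  0.    1.34 -1.38]
  linear [-0.0006 -0.0428  0.001 ] yaw 0.05
```

Call:
carry_out:
  increments:
    - {"linear": [0.0003, -0.0015, 0.0003], "yaw": 0}
    - {"linear": [0.0003, -0.003, 0.0003], "yaw": 0}
    - {"linear": [0.0003, -0.004, 0.0003], "yaw": 0}
    - {"linear": [0.0003, -0.004, 0.0003], "yaw": 0}

```text
t: 9.6
tool_pos: [0.4871, -0.2033, 0.1406]
orientation: [-1.505, 0.527, -0.544]
force: [-0.6, 0.4, -0.6]
opening: 0.0156
```

```bash
python3 -c "
from h import *
go((0.487,-0.202,0.18),-72.1+120)"
```

```text
t 9.6 pos [ 0.4871 -0.2033  0.1406] h 50.79 tooly [ 0.0098 -0.0047 -0.9999] F [-0.62  0.42 -0.64] M [-0.02  0.05  0.02] open 0.0156 q [-0.49 -0.02  1.8   0.    1.35 -1.38]
  linear [-0.0005 -0.0394  0.001 ] yaw 0.05
```

Up 4 mm and only −0.6 N (the cap's weight), so it is free. Lifting straight up.

Call:
carry_out:
  increments:
    - {"linear": [0, -0.004, 0], "yaw": 0}
    - {"linear": [0, -0.009, 0], "yaw": 0}
    - {"linear": [0, -0.014, 0], "yaw": 0}
    - {"linear": [0, -0.019, 0], "yaw": 0}

```text
t: 10.1
tool_pos: [0.4871, -0.2033, 0.1602]
orientation: [-1.505, 0.527, -0.545]
force: [0.9, -0.5, -0.9]
opening: 0.0158
```

Call:
carry_out:
  increments:
    - {"linear": [0, -0.01, 0], "yaw": 0}
    - {"linear": [0, -0.025, 0], "yaw": 0}
    - {"linear": [0, -0.045, 0], "yaw": 0}
    - {"linear": [0, -0.06, 0], "yaw": 0}
    - {"linear": [0, -0.06, 0], "yaw": 0}

```text
t: 10.72
tool_pos: [0.4875, -0.2035, 0.2225]
orientation: [-1.505, 0.524, -0.548]
force: [-0.0, 0.1, -0.4]
opening: 0.0157
```

```bash
python3 -c "
from h import *
go((0.534,0.238,0.215),85)
s=robot.read_camera('scene');cv2.imwrite('pics/s5.png',s)"
```

```text
t 10.72 pos [ 0.4875 -0.2035  0.2225] h 50.79 tooly [ 0.0134 -0.0067 -0.9999] F [-0.03  0.11 -0.44] M [-0.02  0.03  0.01] open 0.0157 q [-0.49 -0.08  1.71  0.    1.5  -1.38]
  linear [-0.2432  0.0051  0.3715] yaw -0.597
```

View pics/s5.png

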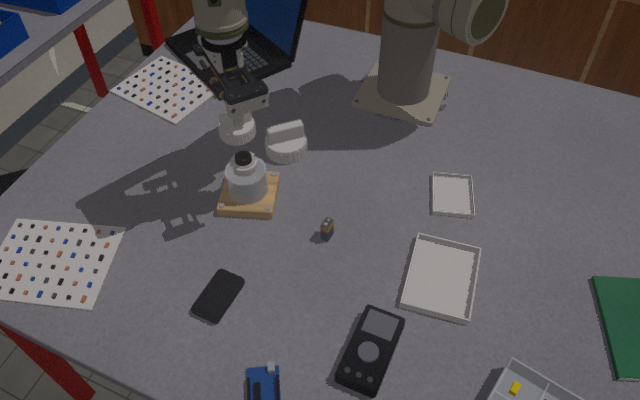

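Cap off the neck and held by the wing. Carrying it to the tray.

Call:
carry_out:
  increments:
    - {"linear": [-0.016, 0, 0.025], "yaw": 0}
    - {"linear": [-0.043, 0, 0.065], "yaw": 0}
    - {"linear": [-0.07, 0, 0.108], "yaw": 0}
    - {"linear": [-0.098, 0, 0.15], "yaw": 0}
    - {"linear": [-0.125, 0, 0.192], "yaw": 0}

```text
t: 11.4
tool_pos: [0.5109, 0.0262, 0.2191]
orientation: [-1.506, 0.527, -0.545]
force: [0.1, -0.5, -1.4]
opening: 0.0154
```

```bash
python3 -c "
from h import *
go((0.534,0.238,0.2),51)"
```

```text
t 11.4 pos [0.5109 0.0262 0.2191] h 50.78 tooly [ 0.0103 -0.0057 -0.9999] F [ 0.11 -0.49 -1.41] M [-0.04  0.02  0.05] open 0.0154 q [-0.05 -0.12  1.75 -0.01  1.5  -0.93]
  linear [-0.1162  0.0181  0.1787] yaw -0.004
```

Call:
carry_out:
  increments:
    - {"linear": [-0.03, 0, 0.045], "yaw": 0}
    - {"linear": [-0.06, 0.005, 0.09], "yaw": 0}
    - {"linear": [-0.09, 0.01, 0.14], "yaw": 0}
    - {"linear": [-0.11, 0.018, 0.17], "yaw": 0}
    - {"linear": [-0.116, 0.018, 0.179], "yaw": 0}

```text
t: 12.02
tool_pos: [0.533, 0.2398, 0.1979]
orientation: [-1.508, 0.527, -0.541]
force: [-0.2, -1.0, -0.6]
opening: 0.0159
```

```bash
python3 -c "
from h import *
go((0.534,0.238,0.06),51)"
```

```text
t 12.03 pos [0.533  0.2398 0.1979] h 50.93 tooly [ 0.0069 -0.0066 -1.    ] F [-0.17 -0.96 -0.56] M [-0.08  0.02  0.06] open 0.0159 q [ 0.34  0.1   1.57 -0.01  1.46 -0.55]
  linear [ 0.0006  0.1379 -0.0007] yaw -0.001
```

Call:
carry_out:
  increments:
    - {"linear": [0, 0.03, 0], "yaw": 0}
    - {"linear": [0, 0.065, 0], "yaw": 0}
    - {"linear": [0, 0.095, 0], "yaw": 0}
    - {"linear": [0, 0.115, 0], "yaw": 0}
    - {"linear": [0, 0.125, 0], "yaw": 0}

```text
t: 12.65
tool_pos: [0.5335, 0.2382, 0.0717]
orientation: [-1.509, 0.528, -0.541]
force: [-0.1, 0.8, -0.7]
opening: 0.0156
```

```bash
python3 -c "
from h import *
go((0.534,0.238,0.042),51)
s=robot.read_camera('scene');cv2.imwrite('pics/s6.png',cv2.resize(s[180:330,360:520],None,fx=3.6,fy=3.6))"
```

```text
t 12.65 pos [0.5335 0.2382 0.0717] h 50.89 tooly [ 0.0055 -0.0073 -1.    ] F [-0.14  0.78 -0.67] M [-0.04 -0.   -0.02] open 0.0156 q [ 0.34  0.21  1.69 -0.01  1.24 -0.55]
  linear [0.0003 0.0297 0.0003] yaw -0.002
```

View pics/s6.png

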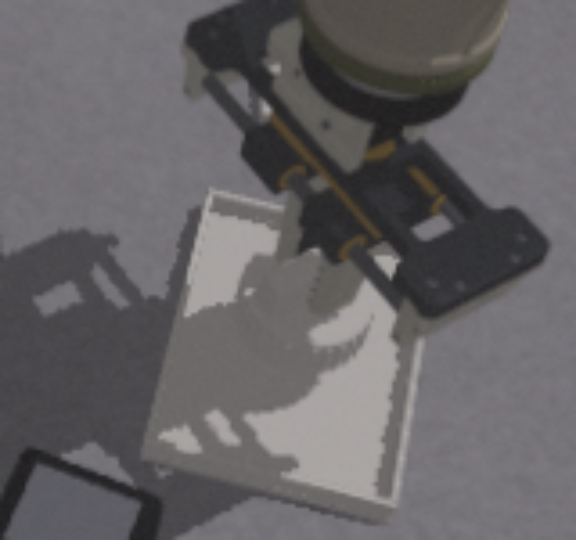

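The cap hangs over the middle of the tray (crop (305,310)). Going down slowly while watching the force.

Call:
carry_out:
  increments:
    - {"linear": [0, 0.008, 0], "yaw": 0}
    - {"linear": [0, 0.016, 0], "yaw": 0}
    - {"linear": [0, 0.022, 0], "yaw": 0}
    - {"linear": [0, 0.026, 0], "yaw": 0}
    - {"linear": [0, 0.028, 0], "yaw": 0}

```text
t: 13.32
tool_pos: [0.5333, 0.238, 0.0428]
orientation: [-1.509, 0.529, -0.54]
force: [0.3, -0.3, -0.4]
opening: 0.0156
```

Call:
carry_out:
  increments:
    - {"linear": [0, 0.0008, 0], "yaw": 0}
    - {"linear": [0, 0.0016, 0], "yaw": 0}
    - {"linear": [0, 0.0016, 0], "yaw": 0}

```text
t: 13.7
tool_pos: [0.5334, 0.238, 0.0413]
orientation: [-1.509, 0.529, -0.54]
force: [-0.6, 0.4, -0.9]
opening: 0.0162
```

Call:
carry_out:
  increments:
    - {"linear": [0, 0.0008, 0], "yaw": 0}
    - {"linear": [0, 0.0014, 0], "yaw": 0}
    - {"linear": [0, 0.0014, 0], "yaw": 0}

```text
t: 14.08
tool_pos: [0.5337, 0.238, 0.0406]
orientation: [-1.509, 0.528, -0.541]
force: [-2.9, -1.2, 4.3]
opening: 0.0156
```

Contact with the floor at 4 N, at the expected height (0.0406 against 0.0405). Releasing gently.

Call:
carry_out:
  increments:
    - {"linear": [0, 0, 0], "yaw": 0}
    - {"linear": [0, 0, 0], "yaw": 0}
    - {"linear": [0, 0, 0], "yaw": 0}
    - {"linear": [0, 0, 0], "yaw": 0}
  gripper: 0.45

```text
t: 14.58
tool_pos: [0.5336, 0.238, 0.0404]
orientation: [-1.509, 0.528, -0.54]
force: [-0.0, 0.3, 0.5]
opening: 0.0415
```

```bash
python3 -c "
from h import *
go((0.534,0.238,0.2),51)"
```

```text
t 14.57 pos [0.5336 0.238  0.0404] h 50.9 tooly [ 0.0053 -0.0074 -1.    ] F [-0.01  0.28  0.45] M [ 0.03  0.09 -0.01] open 0.0415 q [ 0.34  0.25  1.71 -0.01  1.18 -0.55]
  linear [ 1.800e-03 -1.596e-01 -1.000e-04] yaw -0.002
```

Call:
carry_out:
  increments:
    - {"linear": [0, -0.008, 0], "yaw": 0}
    - {"linear": [0, -0.025, 0], "yaw": 0}
    - {"linear": [0, -0.06, 0], "yaw": 0}
    - {"linear": [0, -0.1, 0], "yaw": 0}
    - {"linear": [0, -0.15, 0], "yaw": 0}

```text
t: 15.2
tool_pos: [0.5323, 0.239, 0.1924]
orientation: [-1.509, 0.529, -0.54]
force: [1.7, 0.2, 0.1]
opening: 0.0422
```

Call:
carry_out:
  increments:
    - {"linear": [0, -0.04, 0], "yaw": 0}
    - {"linear": [0, -0.08, 0], "yaw": 0}
    - {"linear": [0, -0.08, 0], "yaw": 0}
    - {"linear": [0, -0.08, 0], "yaw": 0}

```text
t: 15.7
tool_pos: [0.5319, 0.2396, 0.2729]
orientation: [-1.509, 0.528, -0.541]
force: [-0.0, -0.3, -1.0]
opening: 0.0412
```

Run:
```python
from h import *
go((0.534,0.238,0.2),51)
p=robot.camera_params('wrist'); w=robot.read_camera('wrist'); np.savez('w2.npz',**{k:np.array(v) for k,v in p.items()})
s=robot.read_camera('scene'); t=robot.read_camera('top')
cv2.imwrite('pics/w2raw.png',w); cv2.imwrite('pics/s7.png',s); cv2.imwrite('pics/t7.png',t)
c=np.zeros((600,800,3),np.uint8)
c[:250,:400]=cv2.resize(w,(400,250)); c[:250,400:]=cv2.resize(t,(400,250)); c[250:600,:400]=cv2.resize(s[200:330,370:510],(400,350)); c[250:500,400:]=cv2.resize(s,(400,250))
cv2.imwrite('pics/fin.png',c)
```

```text
t 15.7 pos [0.5319 0.2396 0.2729] h 50.91 tooly [ 0.0058 -0.0072 -1.    ] F [-0.05 -0.28 -0.95] M [-0.05 -0.02 -0.  ] open 0.0412 q [ 0.34  0.07  1.47 -0.01  1.6  -0.55]
  linear [0.002  0.073  0.0003] yaw -0.002
```

View pics/fin.png

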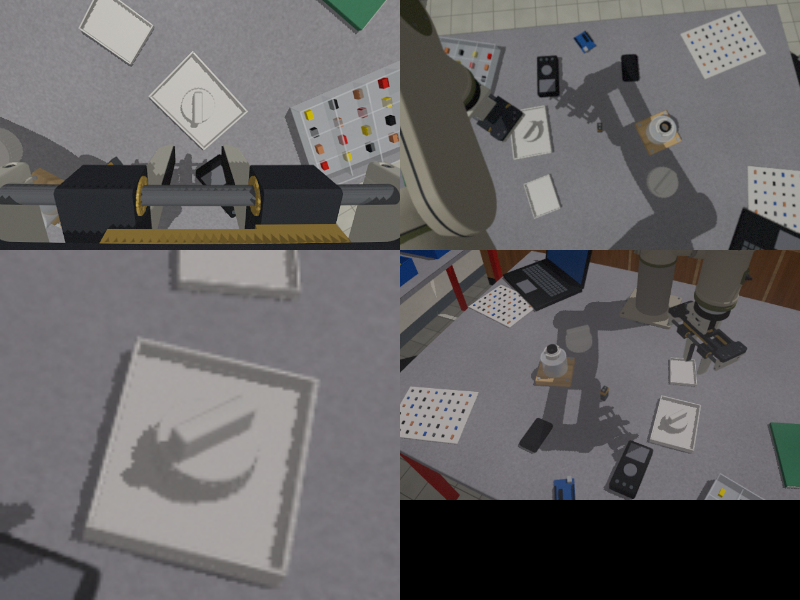

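The cap stands wing up in the middle of the larger tray (scene crop (200,450)). The battery, mouse and meter are where they were. One numeric check from the wrist view follows before I hand in.

Run:
```python
import cv2
im=cv2.imread('pics/w2raw.png'); cv2.imwrite('pics/w2c.png',cv2.resize(im[75:245,230:400],None,fx=3.5,fy=3.5,interpolation=cv2.INTER_CUBIC))
```

```text
(no output)
```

View pics/w2c.png

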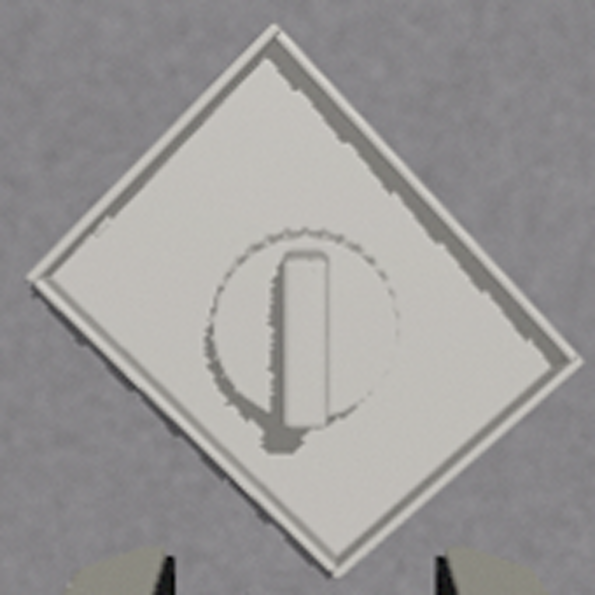

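Run:
```python
from h import *
z=np.load('w2.npz'); p={k:(z[k] if z[k].ndim else float(z[k])) for k in z}
f=lambda a:(np.array(a,float)+.5)/3.5-.5+np.array([230,75])
W=plane(p,f([(285,256),(327,256),(327,428),(285,425)]),.058); T=plane(p,f([(275,25),(581,360),(337,575),(33,278)]),.018)
c=T.mean(0); d=W.mean(0)-c; ex=T[1]-T[0]; ex/=np.linalg.norm(ex); ey=np.array([-ex[1],ex[0],0])
print('wing',W.mean(0).round(4),np.linalg.norm(np.diff(W,axis=0),axis=1).round(4),'tray',c.round(4),np.linalg.norm(np.diff(T,axis=0),axis=1).round(4),'off in tray',(d@ex).round(4),(d@ey).round(4))
a=cv2.imread('pics/top0.png');b=cv2.imread('pics/t7.png')
P=robot.camera_params('top')
for n,(x,y) in dict(battery=(320,203),mouse=(368,108),meter=(237,122)).items():
    tm=cv2.cvtColor(a[y-18:y+18,x-14:x+14],cv2.COLOR_BGR2GRAY); r=cv2.matchTemplate(cv2.cvtColor(b[y-30:y+30,x-26:x+26],cv2.COLOR_BGR2GRAY),tm,cv2.TM_CCOEFF_NORMED); _,v,_,l=cv2.minMaxLoc(r); print(n,'shift px',l[0]-12,l[1]-12,round(v,2))
robot.close_job()
```

```text
wing [0.5328 0.2389 0.058 ] [0.014  0.0596 0.0146] tray [0.5329 0.2402 0.018 ] [0.1658 0.1272 0.1648] off in tray -0.0002 -0.0012
battery shift px 0 0 0.54
mouse shift px 0 1 0.78
meter shift px 0 0 0.96
the job is handed in; nothing more can be done
```

The jar is open and the smaller cap stands flat, wing up, near the centre of the larger tray. I handed the job in after about 16 s of the 64 s allowed.

**Opening:** I gripped the cap by its wing and pressed it down about 7 mm, reading up to 12 N. I turned it anticlockwise until the torque rose to 0.31 N m at about 129° of tool turn. That is 2° past the stated 120 ± 7°, which I put down to the wing twisting slightly in the pads. I then eased back 6° and let it up. It lifted off with only its own weight on the wrist.

**Last checks:**
- **Cap position:** the wrist view puts the cap about 1 mm from the tray's centre. It touched the floor at the expected height and read 4 N before I released it. I judged it upright by eye and did not measure its tilt.
- **Gripper:** it is clear above the cap, with about zero force on it.
- **Meter, mouse and battery:** the top view shows shifts of 0 to 1 pixel. The battery match was weak (0.54), probably because the arm's shadow fell across it, but it stands upright at the same spot in the scene view.

While turning I read sideways forces of up to about 6 N on the wrist, far below any limit. No check failed.

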